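# Take the long rolling pin out of the half-opening pantry drawer

## Task

Pull the drawer of the white drawer unit out to its stop, which is only about half way, and leave it open. The rolling pin in it is longer than the gap, so raise its near end over the drawer front and draw it out on the slant from under the unit's top. Finish holding the pin in the gripper, up in the air with all of it at least 5 cm higher than the top of the drawer unit and touching nothing else, leaving the wooden turner lying in the drawer and everything else standing where it is.

Things in the scene. Friction and masses are not known exactly. Their poses are not given: they have to be found in the camera images.
- drawer_unit: Low white one-drawer unit, fixed, drawer front facing the robot's left; carcass 335 deep x 300 wide x 106 mm high. Origin: on the table under the middle of the carcass's front edge. Its x axis points into the unit, away from the drawer front; z up. Drawer front: panel 16 mm thick, 296 wide, from 12 to 84 mm above the table; when shut it stands against the carcass front (x from -16 to 0 mm).
- top_edge (a point): Middle of the lower front edge of the unit's top panel, which the pin must pass under: 94 mm above the table, x = 0 in the unit's frame. The panel is 12 mm thick and covers the unit's whole depth and width. Axes like the unit's.
- drawer_floor (a point): Drawer floor (plywood, 28 mm above the table), at the middle of the drawer's front end, against the inner face of the drawer front; moves with the drawer. Axes like the unit's. Inside: 305 mm long (+x), 262 mm wide, side and back walls 40 mm high above this floor, halved lengthwise at y = 0 by a divider 6 mm thick and 34 mm high.
- drawer_handle (a point): Middle of the steel bar handle of the drawer: a horizontal round bar about 10 mm thick and 120 mm long along the front, 35 mm out from the drawer front (30 mm free behind the bar), 62 mm above the table. Moves with the drawer. Axes like the drawer unit's: x points back into the unit, y along the bar.
- drawer (a joint): How far the drawer is out, m: 0 shut, growing as it slides along the unit's -x; its stop is at 0.160. Slides with about 2 N of friction and stays where it is left. Fully out, the gap between drawer front and top panel's front edge is 160 mm long.
- rolling_pin: Plain wooden rolling pin without handles: a straight round rod 280 mm long, 28 mm thick from end to end, about 120 g. Lies lengthwise on the drawer floor, in the left or right half, its near end within 20 mm of the drawer front, and rides along with the drawer. Origin: centre of the end face next to the drawer front; its x axis runs along it to the far end.
- pin_far_end (a point): Centre of the pin's other end face, 280 mm along the axis, at the back of the drawer. Axes like the pin's.
- turner: Flat wooden turner (spatula), 235 mm long, handle 20 x 9 mm, blade 58 mm wide and 7 mm thick, 50 g, lying in the other half of the drawer; stays there. Origin: underside of the handle's end next to the drawer front, x axis from handle to blade.
- tomato_can: Food can, 74 mm across and 110 mm high, standing beside the drawer unit, on the side away from the robot. Origin: centre of its underside.
- olive_jar: Green glass jar, 68 mm across and 120 mm high, standing beside the back half of the drawer unit, away from the robot. Origin: centre of its underside.
- spice_jar: Small amber jar, 46 mm across and 95 mm high, standing beside the drawer's path, away from the robot. Origin: centre of its underside.
- pasta_box: Blue carton 55 x 100 x 160 mm high, standing behind the drawer unit. Origin: centre of its underside.
- measuring_cup: Steel cup with a handle, 84 mm across and 75 mm high, standing on top of the drawer unit towards its back. Origin: centre of its underside.
- tuna_tin: Flat tin 84 mm across and 38 mm high, standing on top of the drawer unit towards its back, beside the cup. Origin: centre of its underside.

How it is judged (in metres and radians):
On the way, in this order (a step that is already met when the one before it is completed fails the run):
1. the drawer is pulled out to its stop (value of joint drawer above 0.15 m), for 0.2 s.
2. the pin slants through the gap: its near end above the drawer front, its far end still under the unit's top (z of rolling_pin in the frame of drawer_unit above 0.095 m and x of pin_far_end in the frame of drawer_unit above 0.01 m and z of pin_far_end in the frame of drawer_unit below 0.094 m), for 0.1 s.
At the end, for the whole second after the job is handed in: The rolling pin is held still in the fingers (under 0.05 m/s, finger force over 1 N), both its ends more than 155 mm above the table (about 5 cm above the unit's 106 mm top), not touching the drawer unit, cup or box; the drawer is still at least 140 mm open and the turner lies in it (height (world z) of each of rolling_pin, pin_far_end above 0.155 m and contact force between rolling_pin and the fingers above 1 N and contact force between rolling_pin and drawer_unit below 0.2 N and linear speed of rolling_pin below 0.05 m/s and value of joint drawer above 0.14 m and z of turner in the frame of drawer_unit below 0.06 m and contact force between rolling_pin and measuring_cup below 0.2 N and contact force between rolling_pin and pasta_box below 0.2 N); the arm keeps its last pose, push and grip.
It fails at once if a can, jar, box, cup or tin standing about is moved more than 3 cm or knocked over (distance of any of tomato_can, olive_jar, spice_jar, pasta_box, measuring_cup, tuna_tin from where it was at the start of the episode above 0.03 m or angle between any of tomato_can, olive_jar, spice_jar, pasta_box, measuring_cup, tuna_tin's own z axis and vertical above 0.6 rad).
It fails at once if the turner is lifted out of the drawer (z of turner in the frame of drawer_unit above 0.08 m).
It also fails if it takes over 54 s, if anything falls off the work surface, if the arm or the gripper's body presses on something with over 40 N, if the wrist force passes 120 N, or if a joint passes its speed limit or range.

## Robot

A 6-joint arm with a two-finger parallel gripper is mounted at the origin on the work surface. World frame = base frame: x ahead of the robot, y to its left, z up, the work surface at z = 0. Lengths are in mm, angles in degrees, forces in N, time in s.
With the tool pointing down it reaches from about 350 to 850 mm from the base axis. Payload 8.1 kg.
Tool frame: the origin (TCP) lies at the very end of the fingers, on their centre line; the grasp point (between the pads) lies 19 mm behind it (r.grasp_offset is the distance from the TCP to the grasp point, in mm); z points along the fingers, y is the line along which they close (so a half turn about z gives the same grasp; the last joint's range is limited). The gripper opens to 85 mm and grips with 20 to 120 N. Pads are 22 mm wide; open, the fingers measure 114 mm over their backs; the gripper's body (76 mm by 85 mm) begins 54 mm behind the grasp point. The pads swing forward as they close: fully open they stand 13 mm farther back than shut.
Start: joints at [66.727, 7.471, 85.268, -0, 87.261, -4.893], TCP at [189.174, 569.402, 231.292] pointing down, gripper open.
Joint ranges: [-169.43, 169.43], [-51.17, 129.36], [1.28, 143.12], [-76.62, 256.62], [0, 156.53], [-152.29, 152.29]. Speed limits (degrees/s): [136.94, 136.94, 159.86, 180, 180, 180].

## Interface

Orientations are given as [roll, pitch, yaw] about the fixed x, y, z axes, in that order (R = Rz(yaw) Ry(pitch) Rx(roll)).
In Python, from bench import r gives the robot as it stands.
- The arm moves only by the tool carry_out, never from a script. Its argument "commands" is a list of rows, each an object with "jaw": the finger opening in m, from 0 to 0.0854; "translation": the shift along the tool's x, y, z in m, a list of three; "spin": the turn about the tool's z in rad. A call has exactly 8 rows; each row shifts and turns the commanded pose from where the row before left it, along the tool's axes as they then stand; what a row does not reach is not made up. A row lasts 1/12 s, in which the tool goes at most 41.7 mm and 7.16 degrees, less where a joint would pass 70% of its speed; a pose out of reach is approached as far as the arm can. A call is refused whole if a number of a shift passes 0.0417 or a number of a turn 0.125, either way. A call with a gripper value outside its range is refused whole. The fingers move at their own pace and stop on an object; "squeeze" is the grip in N (left out, the last holds). Time passes only in rows, so rows that do not move let the fingers close, or fill a call up. It gives the time, the measured TCP pose, the force, the opening and the grip force at its end, in the units of the state.
- r.sense(): the state, without advancing time (a new reading comes with each control period).
- r.snapshot(name): name is "scene" or "top"; returns a dict with "pixels" (384x512x3 uint8, blue, green, red), "K" (3x3 intrinsics, pixels), "extrinsics" (4x4, takes a point from camera to world coordinates). Camera axes: x right, y down, z forward; pixel columns grow to the right and rows downward; lengths in mm; the calibration is good to about 2 mm. A picture is of the moment at which its call begins. There is no depth.
- r.hand_in(): hands the job in; it is judged then, once.
Trained networks look in a picture, given as the dict that the camera call returned (one of the last four; its "shot" number tells which), for a name from the list of things; names that differ only in an ending like _2 or _b are one class to them, and where a whole thing is asked for, a point or a joint stands for the part that bears it (a point fixed in the world has none). Each returns a list of dicts, best first, with "score" (0 to 1); they miss things now and then, are a little off and sometimes report something else, mostly with a low value. They report only what shows in the picture. A call takes as long as a camera call.
- r.spot_in(picture, target): "xy" ([column, row] in pixels, amid what is visible of it).
- r.regions_of(picture, target): "pixels" (384x512 bool, what is visible of it) and "xy" ([column, row] in pixels, amid what is visible of it).
- r.landmark_of(picture, target): "xy" ([column, row] in pixels: a listed point, or the origin of a listed thing).
The state is a dict: "time": time; "joint_pos": joint angles; "qd": joint speeds; "joint_efforts": joint torques, N m; "tool_pos": TCP position; "tcp_rot": TCP orientation; "ft_force": force on the tool from outside, world axes, zero at the start; "wrist_torque": the same for the moment, N m; "finger_gap": finger opening in mm; "grip_force": force on a finger pad.
Only numpy, scipy, OpenCV 4.12 (cv2) and the standard library are available. Lean on these libraries where they do the work, as an engineer would, in place of code of your own. Each camera call takes 0.05 s, during which the arm holds its last target. There are 200 camera calls.

## Working session

There is one attempt and no reset: what is moved stays moved. The work goes in short steps, Python scripts to look and compute and a tool call to move; the robot and the scene stay as the last step left them, time stands still between calls to the robot, and variables do not carry over. Pictures are saved under pics/ and viewed, at most 10 in all, crops included, and the job is handed in when it is done.

Besides the shell and the picture viewer there is one more tool, called after "Request:" as name(argument=value, ...) on one line, values as JSON. carry_out: Moves the arm, as the interface text tells. Its arguments: {"type":"object","properties":{"commands":{"type":"array","items":{"type":"object","properties":{"jaw":{"type":"number"},"translation":{"type":"array","items":{"type":"number"}},"spin":{"type":"number"}}}},"squeeze":{"type":"number"}},"required":["commands"]}

```bash
ls; mkdir -p pics
cat > h.py <<'E'
import numpy as np, cv2
from bench import r
def ray(p,xy):
    T=np.array(p["extrinsics"]);d=T[:3,:3]@np.linalg.solve(np.array(p["K"]),[xy[0],xy[1],1.]);return T[:3,3],d
def onz(p,xy,z):
    o,d=ray(p,xy);return o+d*(z-o[2])/d[2]
def proj(p,X):
    T=np.array(p["extrinsics"]);c=T[:3,:3].T@(np.array(X,float)-T[:3,3]);u=np.array(p["K"])@c;return u[:2]/u[2]
E
python3 - <<'E'
from h import *
np.set_printoptions(precision=1,suppress=True)
print({k:np.round(v,2) for k,v in r.sense().items()})
ims=[]
for n in("scene","top"):
    p=r.snapshot(n);ims.append(p["pixels"]);print(n,np.array(p["extrinsics"])[:3,3])
    for t,z in(("drawer_unit",0),("top_edge",94),("drawer_handle",62),("tomato_can",0),("olive_jar",0),("spice_jar",0),("pasta_box",0),("measuring_cup",106),("tuna_tin",106),("rolling_pin",42)):
        for d in r.landmark_of(p,t)[:2]: print(t,round(d["score"],2),np.array(d["xy"]),onz(p,d["xy"],z))
cv2.imwrite("pics/a.png",cv2.resize(np.vstack(ims),(400,600)) if 0 else ims[0]);cv2.imwrite("pics/b.png",ims[1])
E
```

```text
pics
{'time': np.float64(0.0), 'joint_pos': array([66.7,  7.5, 85.3,  0. , 87.3, -4.9]), 'qd': array([ 0. ,  0. ,  0. , -0.1, -0. ,  0.1]), 'joint_efforts': array([  0. , -56.9, -50.1,  -0. ,   0. ,  -0. ]), 'tool_pos': array([188.9, 568.9, 230.2]), 'tcp_rot': array([-179.9,   -0. ,  161.6]), 'ft_force': array([-0.3,  0.6, -0.7]), 'wrist_torque': array([-0.1,  0. ,  0.1]), 'grip_force': np.float64(0.0), 'finger_gap': np.float64(85.09)}
scene [1036.1  636.9 1061.5]
drawer_unit 0.73 [309.  237.7] [505.2 108.2   0. ]
top_edge 0.77 [310.  213.6] [503.1  97.   94. ]
top_edge 0.27 [311.4 232.5] [537.4 146.   94. ]
drawer_handle 0.55 [321.5 241.5] [517.1 166.2  62. ]
tomato_can 0.67 [239.3 274.2] [724.1  97.    0. ]
olive_jar 0.95 [198.1 220.8] [ 727.3 -111.9    0. ]
olive_jar 0.17 [311.8 234.5] [492.2 104.2   0. ]
spice_jar 0.88 [266.7 309.9] [722.6 217.8   0. ]
spice_jar 0.59 [222.6 145.1] [ 511.1 -333.4    0. ]
pasta_box 0.73 [222.7 146.9] [ 515.2 -326.2    0. ]
measuring_cup 0.6 [278.8 148.6] [ 436.8 -132.9  106. ]
tuna_tin 0.67 [253.1 185.3] [576.6 -57.9 106. ]
rolling_pin 0.43 [321.5 215.9] [453.5  91.8  42. ]
top [ 457.2  -57.2 1387.5]
drawer_unit 0.8 [187.2 207.8] [516.9 110.3   0. ]
top_edge 0.81 [183.8 205.7] [518.5 108.3  94. ]
drawer_handle 0.62 [162.6 209.7] [508.2 171.   62. ]
drawer_handle 0.18 [155.1 136.6] [713.6 197.5  62. ]
tomato_can 0.74 [195.8 140.4] [715.9  89.4   0. ]
olive_jar 0.78 [265.3 139.1] [ 722.5 -115.4    0. ]
spice_jar 0.83 [154.9 137.7] [722.3 209.9   0. ]
pasta_box 0.57 [338.  209.3] [ 517.9 -329.6    0. ]
measuring_cup 0.93 [279.2 244.4] [ 417.3 -150.7  106. ]
measuring_cup 0.62 [158.9 136.7] [704.9 178.7 106. ]
tuna_tin 0.58 [249.1 187.1] [570.3 -68.3 106. ]
```

View pics/a.png

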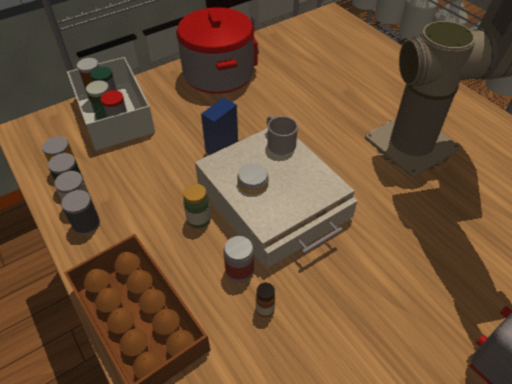

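View pics/b.png

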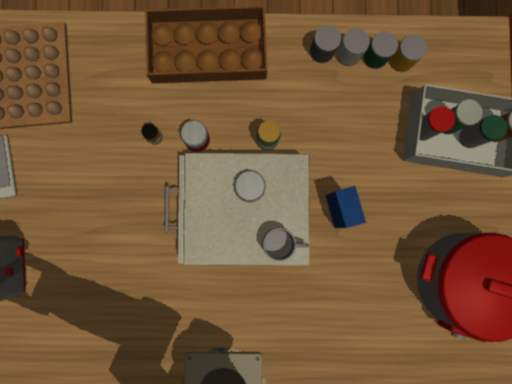

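The unit's front faces world +y and its handle is at about (512, 168, 62). The scene view shows the spice jar and tomato can on the far side (+x). I'll refine the unit pose before moving.

```bash
cat > fit.py <<'E'
from h import *
from scipy.optimize import least_squares
np.set_printoptions(precision=1,suppress=True)
def fit(show=True):
    res=[]
    for n in("top","scene"):
        p=r.snapshot(n)
        for t in("drawer_unit","drawer_handle"):
            m=r.regions_of(p,t)
            if m: print(n,t,m[0]["score"],m[0]["pixels"].sum(),np.array(m[0]["xy"]))
        g=cv2.cvtColor(p["pixels"],cv2.COLOR_BGR2GRAY)
        # refine top corners by subpixel
        for (a,b) in((0,-150),(0,150),(335,-150),(335,150)):
            res.append((p,a,b,g))
    x=np.array([512.,112.,-90.])
    U=lambda x,a,b,z:np.array([x[0]+a*np.cos(np.radians(x[2]))-b*np.sin(np.radians(x[2])),x[1]+a*np.sin(np.radians(x[2]))+b*np.cos(np.radians(x[2])),z])
    # fit by edge gradient along the top outline
    def cost(x):
        s=[]
        for p,g in {id(q[0]):(q[0],cv2.GaussianBlur(q[3],(0,0),1.2).astype(np.float32)) for q in res}.values():
            gm=np.hypot(cv2.Sobel(g,cv2.CV_32F,1,0),cv2.Sobel(g,cv2.CV_32F,0,1))
            pts=[(0,b) for b in range(-140,141,10)]+[(a,b) for a in range(10,330,10) for b in(-150,150)]+[(335,b) for b in range(-140,141,10)]
            uv=np.array([proj(p,U(x,a,b,106)) for a,b in pts],np.float32)
            s.append(np.minimum(cv2.remap(gm,uv[:,0],uv[:,1],cv2.INTER_LINEAR),60).mean())
        return -sum(s)
    from scipy.optimize import differential_evolution as de
    o=de(cost,[(490,535),(90,130),(-96,-84)],maxiter=25,popsize=10,seed=1)
    print("unit",o.x,o.fun)
    if show:
        im=res[0][0]["pixels"].copy()
        for a,b in((0,-150),(0,150),(335,-150),(335,150)): print(proj(res[0][0],U(o.x,a,b,106)))
    print("handle(shut)",U(o.x,-51,0,62))
    return o.x
fit()
E
python3 fit.py
```

```text
top drawer_unit 0.81 13072 [232.5 209.2]
top drawer_handle 0.6 924 [177.4 206.9]
scene drawer_unit 0.87 12427 [278.8 195.6]
scene drawer_handle 0.66 2365 [308.9 234. ]
unit [511.6 109.7 -89.4] -110.82881164550781
[181.9 264.4]
[183.4 152.8]
[307.5 264.5]
[306.6 153.2]
handle(shut) [511.1 160.7  62. ]
```

Request:
carry_out(commands=[{"spin": -0.11,"jaw": 0.03},{"spin": -0.11,"jaw": 0.03},{"spin": -0.11,"jaw": 0.03},{"translation": [-0.024,-0.03,0],"jaw": 0.03},{"translation": [-0.024,-0.03,0],"jaw": 0.03},{"translation": [-0.024,-0.03,0],"jaw": 0.03},{"translation": [-0.024,-0.03,0],"jaw": 0.03},{"translation": [-0.024,-0.03,0],"jaw": 0.03}])

```text
invalid input
```

Request:
carry_out(commands=[{"translation": [-0.024,-0.03,0],"jaw": 0.03},{"translation": [-0.024,-0.03,0],"jaw": 0.03},{"translation": [-0.024,-0.03,0],"jaw": 0.03},{"translation": [-0.024,-0.03,0],"jaw": 0.03},{"translation": [-0.024,-0.03,0],"jaw": 0.03},{"translation": [-0.024,-0.03,0],"jaw": 0.03},{"jaw": 0.03},{"jaw": 0.03}])

```text
invalid input
```

Request:
carry_out(commands=[{"translation": [0,0,0],"spin": -0.11,"jaw": 0.03},{"translation": [0,0,0],"spin": -0.11,"jaw": 0.03},{"translation": [0,0,0],"spin": -0.11,"jaw": 0.03},{"translation": [-0.024,-0.03,0],"spin": 0,"jaw": 0.03},{"translation": [-0.024,-0.03,0],"spin": 0,"jaw": 0.03},{"translation": [-0.024,-0.03,0],"spin": 0,"jaw": 0.03},{"translation": [-0.024,-0.03,0],"spin": 0,"jaw": 0.03},{"translation": [-0.024,-0.03,0],"spin": 0,"jaw": 0.03}], squeeze=40)

```text
time: 2.07
tool_pos: [311.2, 419.1, 231.4]
tcp_rot: [180.0, 0.0, -179.4]
ft_force: [0.7, 0.7, -0.5]
finger_gap: 30.0
grip_force: 0.0
```

Request:
carry_out(commands=[{"translation": [-0.025,-0.032,0],"spin": 0,"jaw": 0.03},{"translation": [-0.025,-0.032,0],"spin": 0,"jaw": 0.03},{"translation": [-0.025,-0.032,0],"spin": 0,"jaw": 0.03},{"translation": [-0.025,-0.032,0],"spin": 0,"jaw": 0.03},{"translation": [-0.025,-0.032,0],"spin": 0,"jaw": 0.03},{"translation": [-0.025,-0.032,0],"spin": 0,"jaw": 0.03},{"translation": [-0.025,-0.032,0],"spin": 0,"jaw": 0.03},{"translation": [-0.025,-0.03,0],"spin": 0,"jaw": 0.03}])

```text
time: 2.73
tool_pos: [513.9, 166.3, 231.6]
tcp_rot: [180.0, 0.0, -179.5]
ft_force: [1.4, 1.2, 0.7]
finger_gap: 30.0
grip_force: 0.0
```

Request:
carry_out(commands=[{"translation": [0,0,0.04],"spin": 0,"jaw": 0.03},{"translation": [0,0,0.04],"spin": 0,"jaw": 0.03},{"translation": [0,0,0.03],"spin": 0,"jaw": 0.03},{"translation": [0,0,0.01],"spin": 0,"jaw": 0.03},{"translation": [0,0,0],"spin": 0,"jaw": 0.03},{"translation": [0,0,0],"spin": 0,"jaw": 0.03},{"translation": [0,0,0],"spin": 0,"jaw": 0.03},{"translation": [0,0,0],"spin": 0,"jaw": 0.03}])

```text
time: 3.4
tool_pos: [514.8, 169.0, 114.3]
tcp_rot: [179.9, 0.3, -179.4]
ft_force: [0.5, -0.6, 0.2]
finger_gap: 30.2
grip_force: 0.0
```

Run:
```python
from h import *
p=r.snapshot("top");q=r.snapshot("scene")
print(proj(p,[511,161,62]),proj(q,[511,161,62]))
a=cv2.resize(p["pixels"][150:270,120:250],None,fx=4,fy=4);b=cv2.resize(q["pixels"][150:290,230:400],None,fx=2.4,fy=2.4)
H=480;b=cv2.resize(b,(380,H));a=cv2.resize(a,(410,H));cv2.imwrite("pics/c.png",np.hstack([a,b]))
```

```text
[166.22423529 208.72542936] [322.05411221 238.98811763]
```

View pics/c.png

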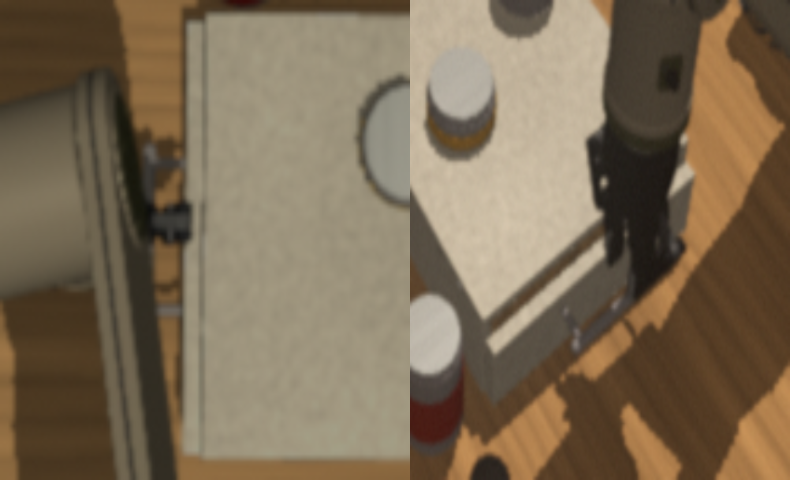

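Left crop: the drawer front spans columns 178–185 and the bar sits near column 167. The shut-drawer y needs a finer reading, so I'll use column profiles.

Run:
```python
from h import *
np.set_printoptions(precision=1,suppress=True,linewidth=150)
p=r.snapshot("top");g=cv2.cvtColor(p["pixels"],cv2.COLOR_BGR2GRAY).astype(float)
print(np.array(p["K"]))
for a,b in((160,185),(189,193),(226,231),(232,258)): print(a,b,np.round(g[a:b,160:192].mean(0)).astype(int))
for c,z in((178,84),(184,106),(185,106),(186,106),(166,62),(167,62),(168,62),(169,62)): print(c,z,onz(p,[c,208.5],z))
print(np.round(g[180:235,164:171].T).astype(int))
```

```text
[[476.   0. 249.]
 [  0. 476. 190.]
 [  0.   0.   1.]]
160 185 [ 62  81  97 104 105 104 104 106 109 111 111 110 110 110 110 111 109  88  70 115 142 143 143 141 115 122 146 148 147 147 147 146]
189 193 [ 23  22  22  26  39  52  58  69  71  66  60  56  55  55  56  58  68  82  87 118 141 144 144 143 122 126 146 148 147 147 147 148]
226 231 [ 97  75  49  45  45  45  45  45  46  55  79  94  96  95  95  95  85  72 117 146 147 147 145 121 124 143 145 146 146 147 148 148]
232 258 [ 92  98  95  82  68  54  46  45  45  45  48  59  74  90 101  96  79  78 120 145 149 151 149 124 125 145 147 148 148 148 147 147]
178 84 [511.1 125.2  84. ]
184 106 [510.4 106.1 106. ]
185 106 [510.4 103.4 106. ]
186 106 [510.5 100.7 106. ]
166 62 [511.6 161.6  62. ]
167 62 [511.7 158.9  62. ]
168 62 [511.7 156.1  62. ]
169 62 [511.7 153.3  62. ]
[[112 109  90  61  55  54  54  53  50  44  41  38  33  31  28  33  32  26  24  23  22  22  23  23  24  27  28  28  31  40  52  55  51  46  45  45
   45  44  45  44  45  45  45  45  44  44  44  45  46  45  44  45  44  45  45]
 [110 101  79  60  55  55  61  71  66  55  53  50
[... 601 characters left out ...]
 44  45  45  46  45  45]
 [112 111 103  91  85  75  78  93  96  95  80  57  52  51  51  51  51  53  55  58  54  36  18  29  40  40  33  21  19  28  45  68  78  72  67  67
   66  66  65  66  62  53  49  49  48  48  46  47  45  45  45  45  45  45  45]
 [113 113 112 108 102  83  67  74  78  81  76  57  51  52  52  51  52  69  83  87  88  69  35  40  53  54  43  25  22  47  73  87  91  88  88  91
   92  91  90  90  79  61  66  72  70  63  59  60  54  50  50  48  48  48  47]
 [113 113 113 110 102  83  60  58  60  66  66  56  53  54  54  52  55  80 101 106 107  91  57  48  58  58  51  33  25  51  79  94  99  96  97 101
  104 104 102 102  86  60  67  83  87  80  77  86  81  75  76  70  66  65  62]]
```

Request:
carry_out(commands=[{"translation": [0,-0.01,0],"spin": 0,"jaw": 0.03},{"translation": [0,0,0],"spin": 0,"jaw": 0.03},{"translation": [0,0,0.015],"spin": 0,"jaw": 0.03},{"translation": [0,0,0.015],"spin": 0,"jaw": 0.03},{"translation": [0,0,0.015],"spin": 0,"jaw": 0.03},{"translation": [0,0,0.015],"spin": 0,"jaw": 0.03},{"translation": [0,0,0.006],"spin": 0,"jaw": 0.03},{"translation": [0,0,0],"spin": 0,"jaw": 0.03}])

```text
time: 4.22
tool_pos: [512.3, 159.3, 44.3]
tcp_rot: [179.9, -0.1, -179.5]
ft_force: [-0.4, 4.8, 0.2]
finger_gap: 29.9
grip_force: 0.0
```

Request:
carry_out(commands=[{"translation": [0,0,0],"spin": 0,"jaw": 0.0},{"translation": [0,0,0],"spin": 0,"jaw": 0.0},{"translation": [0,0,0],"spin": 0,"jaw": 0.0},{"translation": [0,0,0],"spin": 0,"jaw": 0.0},{"translation": [0,0,0],"spin": 0,"jaw": 0.0},{"translation": [0,0,0],"spin": 0,"jaw": 0.0},{"translation": [0,0,0],"spin": 0,"jaw": 0.0},{"translation": [0,0,0],"spin": 0,"jaw": 0.0}])

```text
time: 4.88
tool_pos: [512.9, 158.3, 45.4]
tcp_rot: [-180.0, -0.0, -179.5]
ft_force: [-2.7, 0.5, 1.5]
finger_gap: 9.3
grip_force: 39.2
```

Request:
carry_out(commands=[{"translation": [0,0.008,0],"spin": 0,"jaw": 0.0},{"translation": [0,0.018,0],"spin": 0,"jaw": 0.0},{"translation": [0,0.023,0],"spin": 0,"jaw": 0.0},{"translation": [0,0.025,0],"spin": 0,"jaw": 0.0},{"translation": [0,0.025,0],"spin": 0,"jaw": 0.0},{"translation": [0,0.025,0],"spin": 0,"jaw": 0.0},{"translation": [0,0.018,0],"spin": 0,"jaw": 0.0},{"translation": [0,0.008,0],"spin": 0,"jaw": 0.0}])

```text
time: 5.55
tool_pos: [512.0, 310.2, 45.4]
tcp_rot: [180.0, 0.1, -179.4]
ft_force: [2.1, -2.3, 0.9]
finger_gap: 9.2
grip_force: 40.4
```

Request:
carry_out(commands=[{"translation": [0,0.004,0],"spin": 0,"jaw": 0.0},{"translation": [0,0.004,0],"spin": 0,"jaw": 0.0},{"translation": [0,0.003,0],"spin": 0,"jaw": 0.0},{"translation": [0,0,0],"spin": 0,"jaw": 0.0},{"translation": [0,0,0],"spin": 0,"jaw": 0.0},{"translation": [0,0,0],"spin": 0,"jaw": 0.0},{"translation": [0,0,0],"spin": 0,"jaw": 0.0},{"translation": [0,0,0],"spin": 0,"jaw": 0.0}])

```text
time: 6.22
tool_pos: [511.9, 318.3, 45.4]
tcp_rot: [-180.0, 0.0, -179.5]
ft_force: [2.7, -5.4, 2.2]
finger_gap: 9.1
grip_force: 40.5
```

Request:
carry_out(commands=[{"translation": [0,0,0],"spin": 0,"jaw": 0.03},{"translation": [0,0,0],"spin": 0,"jaw": 0.03},{"translation": [0,0,0],"spin": 0,"jaw": 0.03},{"translation": [0,0,-0.03],"spin": 0,"jaw": 0.03},{"translation": [0,0,-0.04],"spin": 0,"jaw": 0.05},{"translation": [0,0,-0.04],"spin": 0,"jaw": 0.05},{"translation": [0,0.03,-0.025],"spin": 0,"jaw": 0.05},{"translation": [0.01,0.035,-0.02],"spin": 0,"jaw": 0.05}])

```text
time: 6.88
tool_pos: [503.4, 384.0, 204.6]
tcp_rot: [179.9, 0.3, -179.7]
ft_force: [1.2, 1.0, -0.2]
finger_gap: 49.8
grip_force: 0.0
```

Request:
carry_out(commands=[{"translation": [0.01,0.035,0],"spin": 0,"jaw": 0.05},{"translation": [0.01,0.035,0],"spin": 0,"jaw": 0.05},{"translation": [0.01,0.035,0],"spin": 0,"jaw": 0.05},{"translation": [0,0,0],"spin": 0,"jaw": 0.05},{"translation": [0,0,0],"spin": 0,"jaw": 0.05},{"translation": [0,0,0],"spin": 0,"jaw": 0.05},{"translation": [0,0,0],"spin": 0,"jaw": 0.05},{"translation": [0,0,0],"spin": 0,"jaw": 0.05}])

```text
time: 7.55
tool_pos: [470.5, 487.9, 200.4]
tcp_rot: [-180.0, 0.0, -179.6]
ft_force: [-1.0, 0.5, 0.4]
finger_gap: 49.7
grip_force: 0.0
```

Run:
```python
from h import *
np.set_printoptions(precision=1,suppress=True)
ims=[]
for n in("top","scene"):
    p=r.snapshot(n);ims.append(p)
    for t,z in(("rolling_pin",42),("turner",28),("drawer_floor",28),("drawer_handle",62)):
        for d in r.landmark_of(p,t)[:1]: print(n,t,d["score"],np.array(d["xy"]),onz(p,d["xy"],z))
    for d in r.regions_of(p,"rolling_pin")[:1]:
        ys,xs=np.nonzero(d["pixels"]);print("reg",d["score"],len(xs))
        (c,wh,a)=cv2.minAreaRect(np.c_[xs,ys].astype(np.float32));b=cv2.boxPoints((c,wh,a));print(np.array([onz(p,v,42) for v in b]),b)
a=cv2.resize(ims[0]["pixels"][130:280,100:230],(410,473));b=cv2.resize(ims[1]["pixels"][180:340,240:370],(380,473));cv2.imwrite("pics/d.png",np.hstack([a,b]))
```

```text
top rolling_pin 0.62 [134.3 232. ] [445.4 252.1  42. ]
top turner 0.55 [136.4 184.5] [580.7 253.6  28. ]
top drawer_floor 0.82 [132.4 211.7] [502.8 262.6  28. ]
top drawer_handle 0.88 [109.5 209.4] [507.2 318.2  62. ]
reg 0.66 472
[[458.5 254.2  42. ]
 [466.4 116.3  42. ]
 [438.7 114.4  42. ]
 [430.9 252.1  42. ]] [[133.7 227.3]
 [182.9 225.1]
 [183.3 234.9]
 [134.1 237.2]]
scene rolling_pin 0.85 [362.1 256.7] [451.  250.7  42. ]
scene turner 0.75 [322.  283.1] [576.9 246.8  28. ]
scene drawer_floor 0.76 [347.7 272.4] [504.3 259.5  28. ]
scene drawer_handle 0.93 [364.2 286.6] [515.1 323.1  62. ]
reg 0.59 653
[[470.6  80.6  42. ]
 [435.   71.3  42. ]
 [433.1 247.6  42. ]
 [466.1 253.9  42. ]] [[314.  216. ]
 [322.  208. ]
 [366.5 252.5]
 [358.5 260.5]]
```

View pics/d.png

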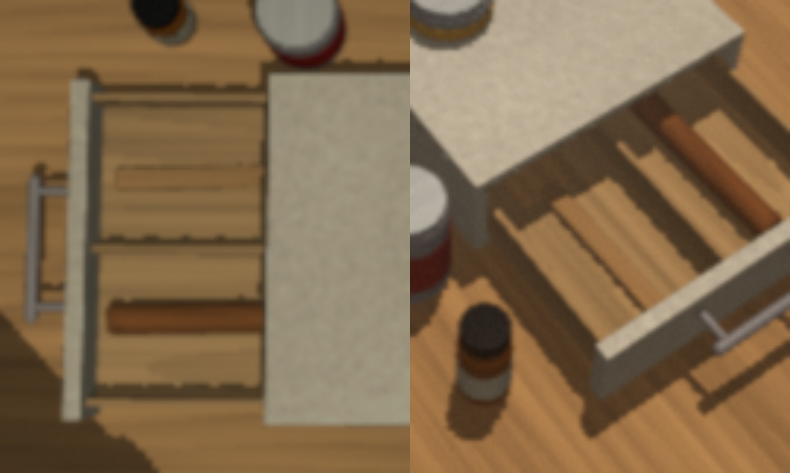

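The pin lies in the robot-side half, with its near end at about (449, 252) and its axis parallel to the unit. The turner is in the other half. Next: spin 90° and move over the pin.

Request:
carry_out(commands=[{"translation": [0,0,0],"spin": 0.12,"jaw": 0.05},{"translation": [0,0,0],"spin": 0.12,"jaw": 0.05},{"translation": [0,0,0],"spin": 0.12,"jaw": 0.05},{"translation": [0,0,0],"spin": 0.12,"jaw": 0.05},{"translation": [0,0,0],"spin": 0.12,"jaw": 0.05},{"translation": [0,0,0],"spin": 0.12,"jaw": 0.05},{"translation": [0,0,0],"spin": 0.12,"jaw": 0.05},{"translation": [0,0,0],"spin": 0.12,"jaw": 0.05}], squeeze=25)

```text
time: 8.82
tool_pos: [469.9, 489.0, 200.3]
tcp_rot: [-180.0, 0.0, 125.2]
ft_force: [0.3, 0.1, 0.2]
finger_gap: 50.1
grip_force: 0.0
```

Request:
carry_out(commands=[{"translation": [0,0,0],"spin": 0.12,"jaw": 0.05},{"translation": [0,0,0],"spin": 0.12,"jaw": 0.05},{"translation": [0,0,0],"spin": 0.12,"jaw": 0.05},{"translation": [0,0,0],"spin": 0.12,"jaw": 0.05},{"translation": [0,0,0],"spin": 0.12,"jaw": 0.05},{"translation": [0,0,0],"spin": 0.01,"jaw": 0.05},{"translation": [0,0,0],"spin": 0,"jaw": 0.05},{"translation": [-0.031,-0.003,0],"spin": 0,"jaw": 0.05}])

```text
time: 9.48
tool_pos: [466.4, 461.0, 199.0]
tcp_rot: [-179.9, -0.1, 91.0]
ft_force: [0.6, -0.1, 0.1]
finger_gap: 50.0
grip_force: 0.0
```

Request:
carry_out(commands=[{"translation": [-0.04,-0.003,0],"spin": 0,"jaw": 0.05},{"translation": [-0.04,-0.003,0],"spin": 0,"jaw": 0.05},{"translation": [-0.04,-0.003,0],"spin": 0,"jaw": 0.05},{"translation": [-0.04,-0.003,0],"spin": 0,"jaw": 0.05},{"translation": [-0.04,-0.003,0],"spin": 0,"jaw": 0.05},{"translation": [-0.04,-0.005,0],"spin": 0,"jaw": 0.05},{"translation": [0,0,0],"spin": 0,"jaw": 0.05},{"translation": [0,0,0],"spin": 0,"jaw": 0.05}])

```text
time: 10.15
tool_pos: [449.8, 216.1, 200.6]
tcp_rot: [180.0, -0.0, 90.6]
ft_force: [0.4, 1.1, -0.3]
finger_gap: 49.6
grip_force: 0.0
```

Down 168 mm to z≈32.

Request:
carry_out(commands=[{"translation": [0,0,0.035],"spin": 0,"jaw": 0.05},{"translation": [0,0,0.035],"spin": 0,"jaw": 0.05},{"translation": [0,0,0.03],"spin": 0,"jaw": 0.05},{"translation": [0,0,0.02],"spin": 0,"jaw": 0.05},{"translation": [0,0,0.015],"spin": 0,"jaw": 0.05},{"translation": [0,0,0.015],"spin": 0,"jaw": 0.05},{"translation": [0,0,0.008],"spin": 0,"jaw": 0.05},{"translation": [0,0,0],"spin": 0,"jaw": 0.05}])

```text
time: 10.82
tool_pos: [448.1, 218.3, 40.2]
tcp_rot: [-179.8, 0.1, 90.7]
ft_force: [-0.6, -0.4, 0.2]
finger_gap: 50.0
grip_force: 0.0
```

Request:
carry_out(commands=[{"translation": [0,0,0.005],"spin": 0,"jaw": 0.05},{"translation": [0,0,0.003],"spin": 0,"jaw": 0.04},{"translation": [0,0,0],"spin": 0,"jaw": 0.03},{"translation": [0,0,0],"spin": 0,"jaw": 0.01},{"translation": [0,0,0],"spin": 0,"jaw": 0.01},{"translation": [0,0,0],"spin": 0,"jaw": 0.01},{"translation": [0,0,0],"spin": 0,"jaw": 0.01},{"translation": [0,0,0],"spin": 0,"jaw": 0.01}])

```text
time: 11.48
tool_pos: [450.1, 217.9, 34.8]
tcp_rot: [179.9, -0.0, 90.6]
ft_force: [0.6, -0.3, 2.1]
finger_gap: 27.0
grip_force: 25.1
```

Request:
carry_out(commands=[{"translation": [0,0,-0.005],"spin": 0,"jaw": 0.01},{"translation": [0,0,-0.007],"spin": 0,"jaw": 0.01},{"translation": [0,0,-0.007],"spin": 0,"jaw": 0.01},{"translation": [0,0,-0.007],"spin": 0,"jaw": 0.01},{"translation": [-0.001,0,-0.007],"spin": 0,"jaw": 0.01},{"translation": [-0.001,0,-0.007],"spin": 0,"jaw": 0.01},{"translation": [0,0,0],"spin": 0,"jaw": 0.01},{"translation": [0,0,0],"spin": 0,"jaw": 0.01}])

```text
time: 12.15
tool_pos: [450.1, 215.9, 75.0]
tcp_rot: [179.9, -0.0, 90.6]
ft_force: [0.6, 0.0, -1.4]
finger_gap: 27.0
grip_force: 24.8
```

Run:
```python
from h import *
p=r.snapshot("scene");s=r.sense();print(s["ft_force"],s["finger_gap"],s["tool_pos"])
for d in r.landmark_of(p,"rolling_pin")[:1]: print(d)
cv2.imwrite("pics/e.png",cv2.resize(p["pixels"][150:310,250:420],(680,600)))
```

```text
[ 0.06140955  0.12160743 -1.16813982] 26.984379274808816 [449.73279901 215.72104595  74.41434069]
{'xy': [366.1, 250.1], 'score': 0.57}
```

View pics/e.png

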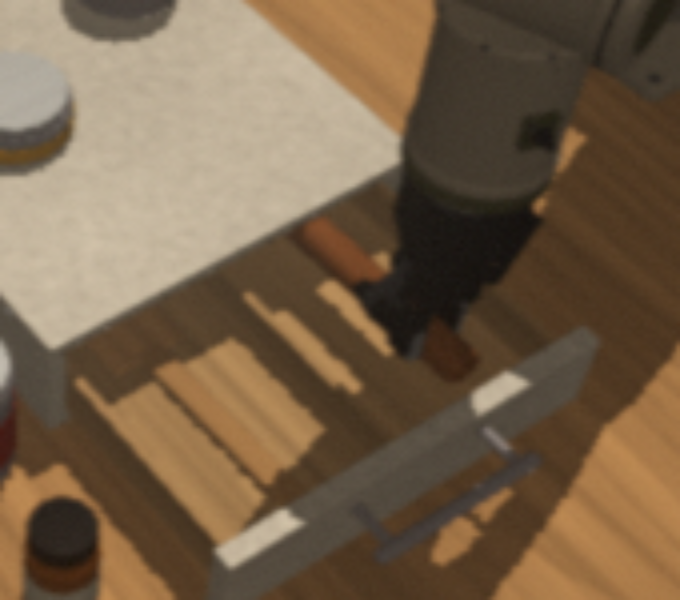

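```bash
cat > ax.py <<'E'
from h import *
import sys
np.set_printoptions(precision=1,suppress=True)
def pin(x0=450.5):
    p=r.snapshot("scene");s=r.sense();print("F",s["ft_force"],"tcp",s["tool_pos"],"gap",s["finger_gap"],s["time"])
    def onx(xy):
        o,d=ray(p,xy);return (o+d*(x0-o[0])/d[0])[1:]
    for t in("rolling_pin","pin_far_end"):
        for d in r.landmark_of(p,t)[:1]: print(t,d["score"],np.array(d["xy"]),"yz",onx(d["xy"]))
    hsv=cv2.cvtColor(p["pixels"],cv2.COLOR_BGR2HSV);b,g,rr=[p["pixels"][...,i].astype(int) for i in range(3)]
    for d in r.regions_of(p,"rolling_pin")[:1]:
        m=d["pixels"];ys,xs=np.nonzero(m)
        P=np.array([onx((x,y)) for x,y in zip(xs,ys)])
        c=P.mean(0);u=np.linalg.svd(P-c,full_matrices=False)[2][0];t=(P-c)@u
        print("reg",d["score"],len(xs),"mean",c,"slope deg",np.degrees(np.arctan(u[1]/u[0])),"ends",c+u*t.min(),c+u*t.max())
if __name__=="__main__": pin()
E
python3 ax.py
```

```text
F [-0.3  0.1 -0.8] tcp [449.3 215.7  73.9] gap 27.282298902255867 12.3
rolling_pin 0.57 [366.7 248.4] yz [255.8  86. ]
pin_far_end 0.52 [253.6 179.6] yz [-245.2 -123.7]
reg 0.59 386 mean [170.4  79.1] slope deg 6.174716204607357 ends [82.6 69.6] [258.8  88.7]
```

Request:
carry_out(commands=[{"translation": [0,0,-0.003],"spin": 0,"jaw": 0.01},{"translation": [0,0,-0.004],"spin": 0,"jaw": 0.01},{"translation": [0,0,-0.004],"spin": 0,"jaw": 0.01},{"translation": [0,0,-0.004],"spin": 0,"jaw": 0.01},{"translation": [0,0,-0.004],"spin": 0,"jaw": 0.01},{"translation": [0,0,-0.003],"spin": 0,"jaw": 0.01},{"translation": [0,0,0],"spin": 0,"jaw": 0.01},{"translation": [0,0,0],"spin": 0,"jaw": 0.01}])

```text
time: 13.12
tool_pos: [449.9, 216.0, 96.7]
tcp_rot: [180.0, -0.0, 90.6]
ft_force: [0.4, 0.0, -1.6]
finger_gap: 27.0
grip_force: 24.8
```

```bash
python3 ax.py
```

```text
F [ 0.4  0.1 -1.9] tcp [449.8 215.9  96.5] gap 26.562803552793387 13.1667
rolling_pin 0.6 [365.9 243.8] yz [249.7  98.6]
reg 0.95 338 mean [174.9  91.6] slope deg 15.651119648459291 ends [84.4 66.2] [260.1 115.4]
```

Request:
carry_out(commands=[{"translation": [0,0,-0.004],"spin": 0,"jaw": 0.01},{"translation": [0,0,-0.004],"spin": 0,"jaw": 0.01},{"translation": [0,0,0],"spin": 0,"jaw": 0.01},{"translation": [0.005,0,-0.001],"spin": 0,"jaw": 0.01},{"translation": [0.007,0,-0.002],"spin": 0,"jaw": 0.01},{"translation": [0.007,0,-0.002],"spin": 0,"jaw": 0.01},{"translation": [0,0,0],"spin": 0,"jaw": 0.01},{"translation": [0,0,0],"spin": 0,"jaw": 0.01}])

```text
time: 13.98
tool_pos: [449.6, 235.5, 109.5]
tcp_rot: [180.0, -0.0, 90.6]
ft_force: [0.7, 0.1, -1.7]
finger_gap: 26.9
grip_force: 24.8
```

```bash
python3 ax.py
```

```text
F [-0.1 -0.5 -2.1] tcp [449.5 235.2 109.3] gap 26.704713406177405 14.0333
rolling_pin 0.71 [374.8 243.5] yz [272.9 128.3]
pin_far_end 0.5 [241.6 271.6] yz [-353.6 -874.6]
reg 0.65 438 mean [177.4  98.1] slope deg 18.404982874217872 ends [83.3 66.8] [283.  133.2]
```

Request:
carry_out(commands=[{"translation": [0.008,0,-0.002],"spin": 0,"jaw": 0.01},{"translation": [0.01,0,-0.003],"spin": 0,"jaw": 0.01},{"translation": [0.01,0,-0.003],"spin": 0,"jaw": 0.01},{"translation": [0.01,0,-0.003],"spin": 0,"jaw": 0.01},{"translation": [0.01,0,-0.003],"spin": 0,"jaw": 0.01},{"translation": [0.01,0,-0.003],"spin": 0,"jaw": 0.01},{"translation": [0.01,0,-0.003],"spin": 0,"jaw": 0.01},{"translation": [0.008,0,-0.002],"spin": 0,"jaw": 0.01}])

```text
time: 14.85
tool_pos: [448.7, 312.2, 131.8]
tcp_rot: [180.0, -0.0, 90.6]
ft_force: [-0.4, 0.3, -0.7]
finger_gap: 27.1
grip_force: 24.8
```

```bash
python3 ax.py
```

```text
F [-1.4  1.1 -1.1] tcp [448.8 313.3 132.2] gap 26.92150069052576 14.9
rolling_pin 0.93 [400.5 262.1] yz [350.2 148.8]
pin_far_end 0.69 [318.6 208. ] yz [73.5 55.4]
reg 0.98 853 mean [219.  110.7] slope deg 17.452429956612395 ends [79.3 66.8] [359.1 154.7]
```

Request:
carry_out(commands=[{"translation": [0.01,0,-0.003],"spin": 0,"jaw": 0.01},{"translation": [0.012,0,-0.004],"spin": 0,"jaw": 0.01},{"translation": [0.012,0,-0.004],"spin": 0,"jaw": 0.01},{"translation": [0.012,0,-0.004],"spin": 0,"jaw": 0.01},{"translation": [0.012,0,-0.006],"spin": 0,"jaw": 0.01},{"translation": [0.012,0,-0.01],"spin": 0,"jaw": 0.01},{"translation": [0.005,0,-0.012],"spin": 0,"jaw": 0.01},{"translation": [0,0,-0.015],"spin": 0,"jaw": 0.01}])

```text
time: 15.72
tool_pos: [447.3, 387.4, 189.6]
tcp_rot: [-179.9, 0.0, 90.7]
ft_force: [1.2, 0.2, -0.8]
finger_gap: 27.2
grip_force: 24.8
```

Request:
carry_out(commands=[{"translation": [0,0,-0.015],"spin": 0,"jaw": 0.01},{"translation": [0,0,-0.018],"spin": 0,"jaw": 0.01},{"translation": [0,0,-0.018],"spin": 0,"jaw": 0.01},{"translation": [0,0,-0.018],"spin": 0,"jaw": 0.01},{"translation": [0,0,-0.018],"spin": 0,"jaw": 0.01},{"translation": [0,0,-0.018],"spin": 0,"jaw": 0.01},{"translation": [0,0,-0.01],"spin": 0,"jaw": 0.01},{"translation": [0,0,0],"spin": 0,"jaw": 0.01}])

```text
time: 16.38
tool_pos: [449.0, 386.9, 308.3]
tcp_rot: [179.7, -0.2, 90.6]
ft_force: [0.4, 0.0, -0.7]
finger_gap: 26.8
grip_force: 24.9
```

Request:
carry_out(commands=[{"translation": [0,0,-0.01],"spin": 0,"jaw": 0.01},{"translation": [0,0,-0.01],"spin": 0,"jaw": 0.01},{"translation": [0,0,-0.01],"spin": 0,"jaw": 0.01},{"translation": [0,0,-0.005],"spin": 0,"jaw": 0.01},{"translation": [0,0,0],"spin": 0,"jaw": 0.01},{"translation": [0,0,0],"spin": 0,"jaw": 0.01},{"translation": [0,0,0],"spin": 0,"jaw": 0.01},{"translation": [0,0,0],"spin": 0,"jaw": 0.01}], squeeze=50)

```text
time: 17.05
tool_pos: [447.7, 385.6, 338.4]
tcp_rot: [-179.9, 0.0, 90.6]
ft_force: [0.8, -0.8, -1.5]
finger_gap: 25.8
grip_force: 52.0
```

```bash
python3 ax.py
python3 - <<'E'
from h import *
p=r.snapshot("scene");q=r.snapshot("top")
for t,z in(("drawer_handle",62),("turner",28)):
    for s in(p,q):
        for d in r.landmark_of(s,t)[:1]: print(t,d["score"],onz(s,d["xy"],z))
cv2.imwrite("pics/f.png",np.hstack([cv2.resize(p["pixels"],(400,300)),cv2.resize(q["pixels"],(400,300))]))
E
```

```text
F [-0.5 -0.1 -1.6] tcp [447.7 385.6 338.5] gap 25.709198092055487 17.1
rolling_pin 0.86 [454.9 229.9] yz [421.9 355.4]
pin_far_end 0.74 [349.9 170.6] yz [151.7 274.6]
reg 0.81 1488 mean [288.7 317.8] slope deg 16.35180980822911 ends [143.9 275.3] [431.1 359.6]
drawer_handle 0.96 [513.37940118 323.27844815  62.        ]
drawer_handle 0.92 [510.57685825 317.21601243  62.        ]
turner 0.62 [564.41325399 250.60713832  28.        ]
turner 0.49 [507.88837119 332.64425648  28.        ]
```

View pics/f.png

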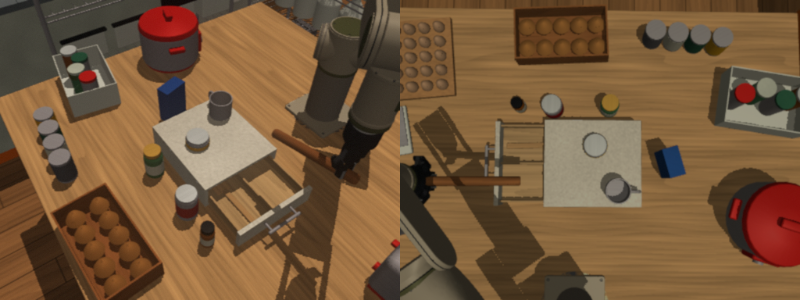

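The pin is held clear in the air, with its far end at about 275 mm and near end at about 355 mm. The drawer is open, the turner is in it, and nothing else has moved.

Request:
carry_out(commands=[{"translation": [0,0,0],"spin": 0,"jaw": 0.01},{"translation": [0,0,0],"spin": 0,"jaw": 0.01},{"translation": [0,0,0],"spin": 0,"jaw": 0.01},{"translation": [0,0,0],"spin": 0,"jaw": 0.01},{"translation": [0,0,0],"spin": 0,"jaw": 0.01},{"translation": [0,0,0],"spin": 0,"jaw": 0.01},{"translation": [0,0,0],"spin": 0,"jaw": 0.01},{"translation": [0,0,0],"spin": 0,"jaw": 0.01}])

```text
time: 18.22
tool_pos: [448.0, 385.8, 339.3]
tcp_rot: [180.0, -0.0, 90.6]
ft_force: [-1.7, 0.9, -0.9]
finger_gap: 26.2
grip_force: 52.0
```

```bash
python3 -c "
from h import *
s=r.sense();print(s['finger_gap'],s['grip_force'])
if s['finger_gap']>24: print(r.hand_in())"
```

```text
26.15245158898865 51.96233153343201
the job is handed in; nothing more can be done
None
```

I handed the job in at about 18 s with the drawer about 160 mm out and the turner in it; the pin is gripped with both ends above about 270 mm, and no verdict was returned.

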